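Snug the adjustable wrench and tighten the cast stop

TASK

The adjustable wrench lies loosely over the slack nut that locks the stop of the shoe-cast plate. Push the wrench fully home onto the nut, roll its worm with a light fingertip until the jaw nips the nut snugly, and only then swing the handle clockwise (seen from above) to tighten the nut by an eighth of a turn. Leave the wrench sitting snug on the nut, let go, and do not disturb the other things.

Things in the scene. Friction and masses are not known exactly. Their poses are not given: they have to be found in the camera images.
- plate: fixed grey mounting plate, 15 mm thick, on the counter. Origin: on the counter under the nut's axis; z up. Spans x -215 to 210 mm, y -130 to 160 mm. At its +x end a white plaster shoe cast (x 83 to 191 mm, top 50 mm above the counter); between cast and nut an aluminium stop bar (x 66 to 80 mm, y -40 to 60 mm, top 41 mm above the counter)
- nut (a joint): rotation of the slack steel hex nut about its vertical axis: 0 at the start, grows clockwise seen from above (tightening), in rad; an eighth of a turn is 0.785. It needs about 0.5 N m to turn and stays where it is left
- nut_top (a point): centre of the top face of the nut, 30 mm above the counter. The nut is 24 mm across flats (27.7 mm across corners) and 15 mm high; at the start two of its flats face the plate's +y and -y. The stud ends 2 mm above it
- wrench: loose steel adjustable wrench, 180 mm long, 0.5 kg, flat on the plate. Origin: on its underside, where the nut's axis lies once the wrench is home; +x from handle to open mouth, y across the jaws, z up. Head 16 mm thick, 54 mm wide, x -62 to 16 mm. Fixed jaw's face at y = +12 mm, moving jaw at negative y. At the start the nut stands between the jaws, about 5 to 10 mm short of home, wrench up to 3 degrees askew
- throat (a point): middle of the wall at the bottom of the wrench's mouth, at (-14, 0, 8) mm in the wrench's frame; the nut's corner touches it when the wrench is home
- handle_end (a point): middle of the end face of the handle, at (-164, 0, 6) mm in the wrench's frame. The handle is a bar 20 mm wide and 12 mm high that lies on the plate from x = -62 to -164 mm. Swinging it towards the wrench's +y side turns the nut clockwise
- jaw: the wrench's moving jaw; its origin and axes are the wrench's when fully open. It slides along the wrench's y, 1.5 mm towards +y (closing) for each radian of worm; the worm locks it, so it cannot be pushed by hand
- jaw_face (a point): middle of the moving jaw's gripping face. In the wrench's frame its y is -19 mm when fully open and -12 mm when closed on the nut; it starts at about -15.5 to -18.7 mm
- worm: the wrench's knurled worm, a dark rubber-sleeved roller 20 mm in diameter and 17 mm long in the window of the head; axis along the wrench's y, middle at (-34, 0, 14.5) mm in the wrench's frame. Rolling its top towards the mouth (+x) closes the jaw. Rolling takes about 7 N along its surface; friction of a fingertip on it is about 1. When the jaw has met the nut it stalls and a fingertip slips over it
- worm_top (a point): top of the unpressed worm, fixed in the wrench at (-34, 0, 24.5) mm, so 39.5 mm above the counter; the head beside it is 8.5 mm lower, the nut's stud 7.5 mm. The worm's rubber sleeve is springy: it gives 1 mm for each 5 N, 3.5 mm at most. More than 45 N spoils it
- spare_nut: small loose spare hex nut, 19 mm, 12 mm high, lying on the plate; to be left alone. Origin: centre of its underside
- caliper_block: loose aluminium gauge block, 50 x 22 x 18 mm, lying on the plate; to be left alone. Origin: centre of its underside
- tape_roll: roll of tape, 100 mm across, 48 mm high; to be left alone
- jar: clear jar, 70 mm across, 90 mm high; to be left alone
- padlock: brass padlock, 22 mm high; to be left alone
- torch: black torch, 36 mm high, 150 mm long; to be left alone
- stapler: stapler, 41 mm high, 140 mm long; to be left alone
Mind the look-alikes: they are no part of the job. There is more than one size of the wrench; the one meant has the size given above.

How it is judged:
By the outcome, as a careful person would: the job done as asked, in the order asked, and still so for the second after the job is handed in, with the robot touching nothing.
It also fails if it takes over 72 s, if anything falls off the work surface, if the arm or the gripper's body presses on something with over 40 N, if the wrist force passes 120 N, or if a joint passes its speed limit or range.

ROBOT

A 6-joint arm with a two-finger parallel gripper is mounted at the origin on the work surface. World frame = base frame: x ahead of the robot, y to its left, z up, the work surface at z = 0. Lengths are in mm, angles in rad, forces in N, time in s.
With the tool pointing down it reaches from about 250 to 725 mm from the base axis. Payload 9.7 kg.
Tool frame: the origin (TCP) lies between the finger pads; the fingertips stand 14 mm ahead of it and the grasp point (between the pads) lies 5 mm behind it; z points along the fingers, y is the direction in which the jaws open and shut (so a half turn about z gives the same grasp; the last joint's range is limited). The gripper opens to 85 mm and grips with 20 to 120 N. Pads are 22 mm wide; open, the fingers measure 114 mm over their backs; the gripper's body (76 mm by 85 mm) begins 54 mm behind the grasp point. The pads swing forward as they close: fully open they stand 13 mm farther back than shut.
Start: joints at [1.217, 0.087, 0.176, 1.66, 0, 1.571], TCP at [190.553, 515.933, 245.284] pointing down, gripper open.
Joint ranges: [-3.13, 3.13], [-0.85, 1.81], [-1.15, 1.24], [-2.2, 2.28], [-1.44, 1.52], [-3.14, 3.14]. Speed limits (rad/s): [2.22, 2.22, 2.57, 3.14, 3.14, 3.14].

INTERFACE

Orientations are given as a unit quaternion [w, x, y, z].
In Python, from station import manip gives the robot as it stands.
- The arm moves only by the tool apply_moves, never from a script. Its argument "series" is a list of rows, each a list of 7 numbers: the shift along the tool's x, y, z in units of 2 cm (1.0 is 2 cm), then the turn, a rotation vector about the tool's x, y, z in units of 0.1 rad (1.0 is 0.1 rad), then the closure, from -1 (fully open) to 1 (shut). A call has 1 to 8 rows; each row shifts and turns the pose as measured when the row begins, along the tool's axes as they then stand; what a row does not reach is not made up. A row lasts 1/12 s, in which the tool goes at most 41.7 mm and 7.16 degrees, less where a joint would pass 70% of its speed; a pose out of reach is approached as far as the arm can. A call with a number of a shift or a turn outside -1 to 1 is refused whole. A call with a gripper value outside its range is refused whole. The fingers move at their own pace and stop on an object; the grip force is fixed at half the most. Time passes only in rows, so rows that do not move let the fingers close. It gives the time, the measured TCP pose, the force and the opening at its end, in the units of the state.
- manip.get_state(): the state, without advancing time (a new reading comes with each control period).
- manip.camera(name): name is "scene" or "top"; returns a dict with "color" (400x640x3 uint8, blue, green, red), "z_map" (400x640 float32, mm along the optical axis (not along the pixel's ray), 0 where there is no reading), "intrinsics" (3x3 intrinsics, pixels), "k1" (the pictures are not rectified: a ray, as slopes to the right and down, at radius r is drawn at 1 + k1 r^2 times it, then the intrinsics apply), "extrinsics" (4x4, takes a point from camera to world coordinates). Camera axes: x right, y up, looking along -z (the intrinsics and any distortion apply to the point x, -y, -z); pixel columns grow to the right and rows downward; lengths in mm; the calibration is good to about 2 mm. A picture is of the moment at which its call begins.
- manip.finish_job(): hands the job in, once; it reports no verdict.
Trained networks look in the newest picture that a camera, given by its name, has taken for a name from the list of things; names that differ only in an ending like _2 or _b are one class to them, and where a whole thing is asked for, a point or a joint stands for the part that bears it (a point fixed in the world has none). Each returns a list of dicts, best first, with "conf" (0 to 1); they miss things now and then, are a little off and sometimes report something else, mostly with a low value. They report only what shows in the picture. A call takes as long as a camera call. They do not tell look-alikes from the thing itself.
- manip.silhouettes(camera, name): "pixels" (400x640 bool, what is visible of it) and "position" ([row, column] in pixels, amid what is visible of it).
- manip.mark_of(camera, name): "position" ([row, column] in pixels: a listed point, or the origin of a listed thing).
The state is a dict: "time_s": time; "joints": joint angles; "qvel": joint speeds; "effort": joint torques, N m; "tcp_pos": TCP position; "tool_rot": TCP orientation; "wrist_force": force on the tool from outside, world axes, zero at the start; "torque": the same for the moment, N m; "finger_gap": opening from 0.0 (shut) to 1.0 (fully open).
Only numpy, scipy, OpenCV 4.12 (cv2) and the standard library are available. Lean on these libraries where they do the work, as an engineer would, in place of code of your own. Each camera call takes 0.05 s, during which the arm holds its last target.

## Working session

There is one attempt and no reset: what is moved stays moved. The work goes in short steps, Python scripts to look and compute and a tool call to move; the robot and the scene stay as the last step left them, time stands still between calls to the robot, and variables do not carry over. Pictures are saved under pics/ and viewed, and the job is handed in when it is done.

Besides the shell and the picture viewer there is one more tool, called after "Request:" as a command line: name --pt "numbers of a row" for each row, then --argument value for the rest. apply_moves: Moves the arm, as the interface text tells. Its arguments: {"type":"object","properties":{"series":{"type":"array","items":{"type":"array","items":{"type":"number"}}}},"required":["series"]}

```bash
ls; mkdir -p pics
cat > h.py <<'E'
import numpy as np, cv2
from station import manip
def undist(c,row,col):
    K=np.array(c["intrinsics"]);k1=c["k1"]
    d=np.array([(col-K[0,2])/K[0,0],(row-K[1,2])/K[1,1]])
    u=d.copy()
    for _ in range(30): u=d/(1+k1*(u@u))
    return u
def ray(c,row,col):
    u=undist(c,row,col);E=np.array(c["extrinsics"])
    return E[:3,3],E[:3,:3]@np.array([u[0],-u[1],-1.0])
def at_z(c,row,col,z):
    o,d=ray(c,row,col);return o+d*(z-o[2])/d[2]
def by_depth(c,row,col):
    o,d=ray(c,row,col);z=c["z_map"][int(round(row)),int(round(col))];return o+d*z
def proj(c,p):
    E=np.array(c["extrinsics"]);K=np.array(c["intrinsics"])
    q=E[:3,:3].T@(np.array(p,float)-E[:3,3]);x=q[0]/-q[2];y=-q[1]/-q[2]
    s=1+c["k1"]*(x*x+y*y)
    return np.array([K[1,1]*y*s+K[1,2],K[0,0]*x*s+K[0,2]])
E
python3 - <<'E'
from h import *
for n in ["scene","top"]:
    c=manip.camera(n);cv2.imwrite(f"pics/{n}0.png",c["color"])
    print(n,c["intrinsics"],c["k1"],np.round(c["extrinsics"],3).tolist())
    for t in ["nut_top","wrench","throat","handle_end","jaw_face","worm","worm_top","plate","spare_nut","caliper_block"]:
        r=manip.mark_of(n,t)
        print(t,[(np.round(x["position"],1).tolist(),round(x["conf"],2),np.round(by_depth(c,*x["position"]),1).tolist()) for x in r])
print(manip.get_state())
E
```

```text
pics
scene [[475.59378459   0.         321.67718954]
 [  0.         475.59378459 207.54582143]
 [  0.           0.           1.        ]] -0.07010907264107683 [[0.249, -0.661, 0.708, 1463.551], [0.969, 0.173, -0.179, -233.805], [-0.004, 0.731, 0.683, 1013.11], [0.0, 0.0, 0.0, 1.0]]
nut_top [([234.1, 356.2], 0.51, [575.3, 92.6, 28.7])]
wrench [([240.0, 350.9], 0.75, [591.4, 71.9, 26.3]), ([174.9, 349.4], 0.54, [280.7, 162.6, 0.2])]
throat [([238.0, 346.3], 0.86, [569.2, 65.4, 13.4]), ([177.3, 354.4], 0.55, [309.6, 170.7, 11.1]), ([238.9, 336.5], 0.38, [588.1, 30.3, 38.7])]
handle_end [([262.0, 302.2], 0.9, [634.2, -79.2, 24.1]), ([160.6, 375.7], 0.58, [231.0, 273.2, 2.5])]
jaw_face [([241.6, 354.8], 0.65, [603.1, 79.7, 29.8]), ([170.1, 351.5], 0.49, [271.2, 172.4, 11.5])]
worm [([241.2, 337.9], 0.39, [595.4, 32.3, 36.3])]
worm_top [([241.0, 339.8], 0.84, [598.9, 36.8, 39.5]), ([169.5, 358.9], 0.75, [1463.6, -233.8, 1013.1])]
plate [([243.7, 351.8], 0.61, [610.6, 68.5, 32.0])]
spare_nut [([256.0, 384.6], 0.58, [668.2, 145.8, 21.2])]
caliper_block [([271.1, 363.7], 0.65, [710.1, 71.2, 2
[... 1074 characters left out ...]
, [698.3, 74.7, 32.5])]
{'time_s': 1.1, 'joints': array([ 1.21700388e+00,  8.69127272e-02,  1.75922460e-01,  1.65981886e+00,
       -2.02299218e-05,  1.57081941e+00]), 'qvel': array([-0.00062082, -0.00016527, -0.00103978, -0.00027825, -0.00044114,
        0.00020744]), 'effort': array([-5.06312176e-05, -5.20112336e+01,  4.64865911e+01,  1.54894984e-03,
       -5.48964829e-05, -5.11139206e-06]), 'tcp_pos': array([190.55625454, 515.93223383, 245.28870477]), 'tool_rot': array([ 8.83092337e-06,  1.75986445e-01,  9.84392590e-01, -8.08024233e-06]), 'wrist_force': array([0.1831267 , 0.33071575, 0.97163501]), 'torque': array([ 0.01018171,  0.02963601, -0.01672626]), 'finger_gap': 0.9967614883277128}
```

View images.

Run:
```python
import cv2
a=cv2.imread("pics/scene0.png");b=cv2.imread("pics/top0.png")
cv2.imwrite("pics/sc_crop.png",cv2.resize(a[140:310,230:430],None,fx=4,fy=4,interpolation=cv2.INTER_CUBIC)[:600,:800])
cv2.imwrite("pics/top_crop.png",cv2.resize(b[90:210,230:380],None,fx=5,fy=5,interpolation=cv2.INTER_CUBIC))
```

```text
(no output)
```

View pics/scene0.png

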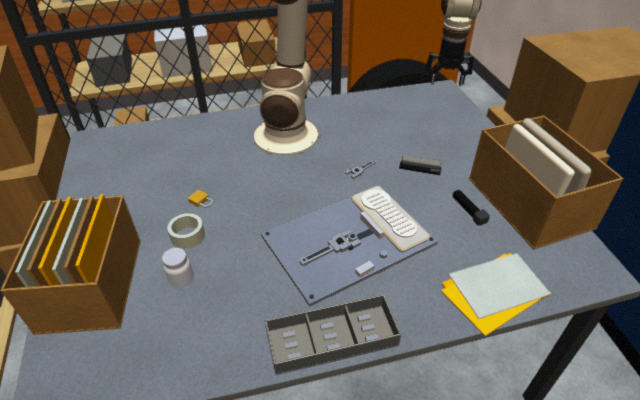

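View pics/top0.png

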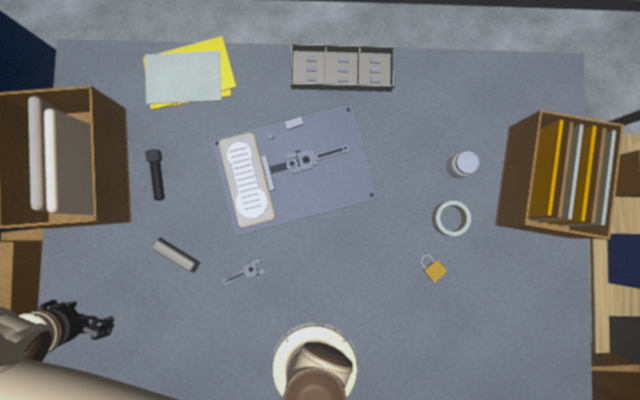

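View pics/sc_crop.png

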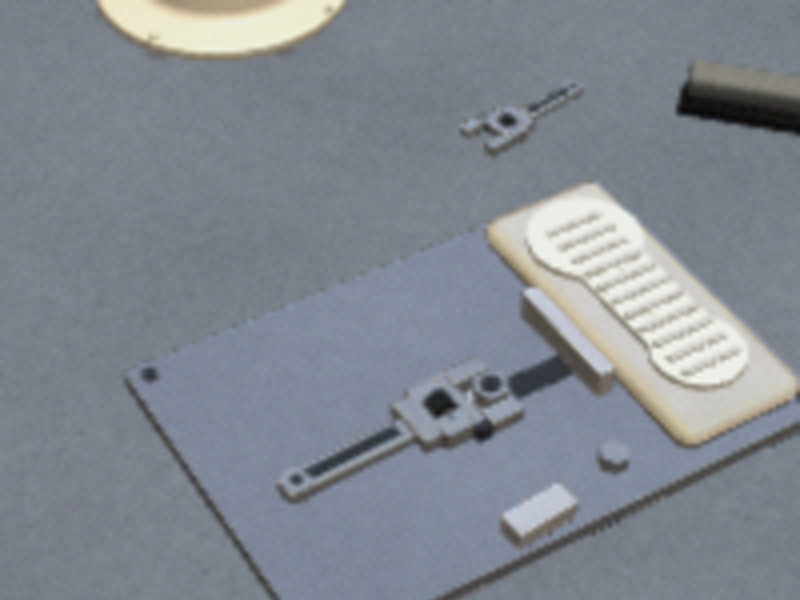

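View pics/top_crop.png

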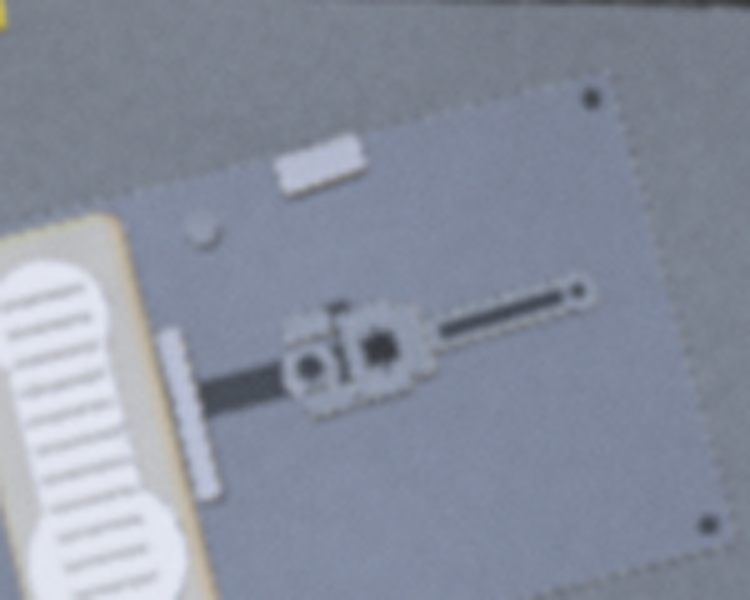

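```bash
cat >> h.py <<'E'
def maskpts(c,m,z):
    cs,_=cv2.findContours(m.astype(np.uint8),cv2.RETR_EXTERNAL,cv2.CHAIN_APPROX_NONE)
    k=max(cs,key=cv2.contourArea)[:,0,:]
    return np.array([at_z(c,p[1],p[0],z)[:2] for p in k])
E
python3 - <<'E'
from h import *
for n in ["scene","top"]:
    c=manip.camera(n)
    S=manip.silhouettes(n,"plate")
    for s in S[:2]:
        p=maskpts(c,s["pixels"],15.); r=cv2.minAreaRect(p.astype(np.float32)); print(n,"plate",round(s["conf"],2),s["pixels"].sum(),r)
    S=manip.silhouettes(n,"wrench")
    for i,s in enumerate(S[:3]):
        p=maskpts(c,s["pixels"],27.); r=cv2.minAreaRect(p.astype(np.float32)); print(n,"wr",round(s["conf"],2),s["pixels"].sum(),r)
        np.save(f"wr_{n}_{i}.npy",s["pixels"])
    S=manip.silhouettes(n,"nut_top")
    for i,s in enumerate(S[:3]): print(n,"nut",round(s["conf"],2),s["pixels"].sum(),s["position"],at_z(c,*s["position"],30))
    for t,z in [("nut_top",30),("wrench",15),("throat",23),("handle_end",21),("jaw_face",23),("worm_top",39.5),("plate",0)]:
        for x in manip.mark_of(n,t)[:2]: print(t,round(x["conf"],2),np.round(x["position"],1),np.round(at_z(c,*x["position"],z),1)[:2])
    g=c["color"].copy()
    for s in manip.silhouettes(n,"wrench")[:1]: g[s["pixels"]]=(0,0,255)
    cv2.imwrite(f"pics/wr_{n}.png",cv2.resize(g[90:290,220:400],None,fx=3,fy=3))
E
```

```text
scene plate 0.91 10650 ((571.192626953125, 71.94729614257812), (304.3965148925781, 434.4871826171875), 16.592073440551758)
scene wr 0.73 687 ((609.1004028320312, 0.8159637451171875), (70.5434799194336, 182.95578002929688), 19.55777359008789)
scene wr 0.53 187 ((288.37506103515625, 204.4640655517578), (46.30182647705078, 115.13799285888672), 22.51020050048828)
nut_top 0.58 [236.  349.6] [578.9  71.7]
wrench 0.74 [243.8 351.6] [596.  73.]
wrench 0.6 [172.6 349.5] [286.5 160.6]
throat 0.76 [174. 352.] [305.  163.3]
throat 0.62 [237.  345.5] [573.4  61.4]
handle_end 0.71 [263.1 301.3] [634.8 -81.9]
handle_end 0.5 [160.9 375.8] [255.3 263.7]
jaw_face 0.59 [170.5 349.7] [285.4 161.3]
jaw_face 0.48 [242.  355.6] [599.3  83.6]
worm_top 0.76 [241.  341.1] [599.8  40.3]
worm_top 0.73 [277.1 182.4] [ 619.6 -396.5]
plate 0.82 [240.6 352.3] [571.5  83.3]
top plate 0.62 13535 ((565.7001953125, 73.68171691894531), (291.4610595703125, 425.5128479003906), 16.259525299072266)
top wr 0.78 640 ((605.2024536132812, 3.03338623046875), (60.46574783325195, 177.74502563476562), 16.87189292907715)
top wr 0.75 312 ((262.32550048828125, 208.6000213623047), (40.38363265991211, 115.19445037841797), 27.857860565185547)
nut_top 0.41 [165.5 290. ] [573.1  84.2]
wrench 0.75 [265.2 257.2] [285.8 170.3]
wrench 0.73 [162.  294.7] [586.   71.7]
throat 0.66 [163.5 294.7] [580.3  71.2]
throat 0.66 [265.8 259. ] [284.9 164.1]
handle_end 0.81 [147.2 343.6] [632.2 -69.4]
handle_end 0.65 [280.2 221.4] [241.7 269.4]
jaw_face 0.56 [156.2 293.7] [601.6  74.7]
jaw_face 0.5 [269.6 265. ] [274.6 146.7]
worm_top 0.82 [271.5 248.5] [269.8 190.8]
worm_top 0.58 [157.9 304.1] [594.6  44. ]
plate 0.72 [163.  292.6] [585.2  78.5]
```

```bash
cat >> h.py <<'E'
from scipy.spatial.transform import Rotation as R
def pose():
    s=manip.get_state();q=np.array(s["tool_rot"]);return s,np.array(s["tcp_pos"]),R.from_quat(q[[1,2,3,0]])
def goal(p,yaw,zdn=True):
    """target tcp p, tool x heading yaw deg (tool down). prints shift and turn in units"""
    s,t,r=pose();a=np.radians(yaw);x=np.array([np.cos(a),np.sin(a),0]);z=np.array([0,0,-1.]);y=np.cross(z,x)
    T=R.from_matrix(np.c_[x,y,z]);d=r.inv().apply(np.array(p)-t)/20;w=(r.inv()*T).as_rotvec()/.1
    print("t",round(s["time_s"],2),"tcp",np.round(t,1),"F",np.round(s["wrist_force"],1),"gap",round(s["finger_gap"],3));print("shift units",np.round(d,2),"turn",np.round(w,2))
E
python3 - <<'E'
from h import *
a=np.load("wr_top_0.npy")
c=manip.camera("top")
g=c["color"].copy()
cs,_=cv2.findContours(a.astype(np.uint8),cv2.RETR_EXTERNAL,cv2.CHAIN_APPROX_NONE)
cv2.imwrite("pics/wrtop_m.png",cv2.resize(np.hstack([g[130:190,270:360],np.dstack([a*255]*3)[130:190,270:360].astype(np.uint8)]),None,fx=4.4,fy=4.4,interpolation=cv2.INTER_NEAREST))
# brightness-based handle fit
ex=np.array([-.28,.96]);ey=np.array([-.96,-.28])
# edge scan: sample gray at z=27 along handle cross-sections
G=cv2.cvtColor(c["color"],cv2.COLOR_BGR2GRAY).astype(np.float32)
c2=manip.camera("scene");G2=cv2.cvtColor(c2["color"],cv2.COLOR_BGR2GRAY).astype(np.float32)
N0=np.array([579.4,80.3])
for nm,cc,gg in (("top",c,G),("scene",c2,G2)):
    img=np.zeros((90,270),np.float32)
    for i,v in enumerate(np.arange(-45,45)):
        for j,u in enumerate(np.arange(-200,70)):
            q=N0+u*ex+v*ey;rc=proj(cc,[q[0],q[1],27]);img[i,j]=cv2.getRectSubPix(gg,(1,1),(float(rc[1]),float(rc[0])))[0,0]
    im=cv2.resize(img,None,fx=2.9,fy=2.9).clip(0,255).astype(np.uint8)
    cv2.imwrite(f"pics/rect_{nm}.png",im); np.save(f"rect_{nm}.npy",img)
E
```

```text
(no output)
```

View pics/rect_top.png

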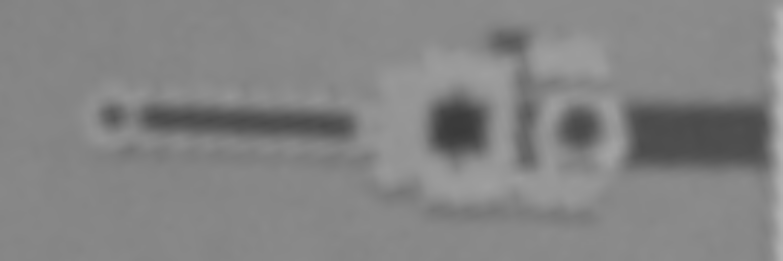

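View pics/rect_scene.png

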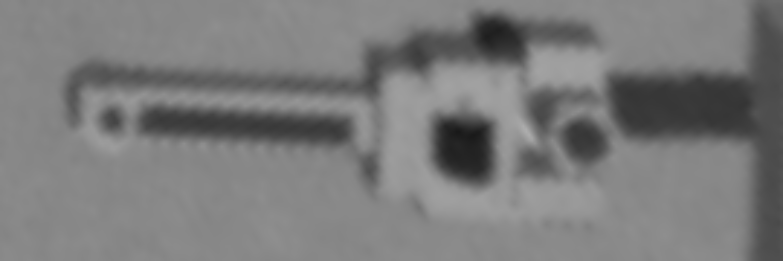

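Run:
```python
from h import *
goal([617.3,-38.9,245],108.7)
```

```text
t 2.4 tcp [190.5 515.9 245.3] F [ 0.4 -0.1 -0.3] gap 0.996
shift units [-2.963e+01 -1.863e+01  1.000e-02] turn [-0.   -0.    8.91]
```

Request:
apply_moves --pt "0 0 0 0 0 1 0" --pt "0 0 0 0 0 1 0" --pt "0 0 0 0 0 1 0" --pt "0 0 0 0 0 1 0" --pt "0 0 0 0 0 1 0" --pt "0 0 0 0 0 1 0" --pt "0 0 0 0 0 1 0" --pt "0 0 0 0 0 1 0"

```text
time_s: 3.07
tcp_pos: [190.6, 515.9, 245.3]
tool_rot: [-0.0, 0.559, 0.829, -0.0]
wrist_force: [-0.2, 0.2, -0.2]
finger_gap: 0.504
```

Run:
```python
from h import *
goal([617.3,-38.9,245],108.7)
```

```text
t 3.07 tcp [190.6 515.9 245.3] F [-0.2  0.2 -0.2] gap 0.504
shift units [-3.371e+01  9.410e+00  1.000e-02] turn [-0.    0.    0.57]
```

Request:
apply_moves --pt "-1 0.28 0 0 0 0.5 0" --pt "-1 0.28 0 0 0 0 0" --pt "-1 0.28 0 0 0 0 0" --pt "-1 0.28 0 0 0 0 0" --pt "-1 0.28 0 0 0 0 0" --pt "-1 0.28 0 0 0 0 0" --pt "-1 0.28 0 0 0 0 0" --pt "-1 0.28 0 0 0 0 0"

```text
time_s: 3.73
tcp_pos: [286.3, 376.4, 244.0]
tool_rot: [-0.0, 0.582, 0.813, -0.0]
wrist_force: [-0.1, -0.3, 0.3]
finger_gap: 0.501
```

Request:
apply_moves --pt "-1 0.28 0 0 0 0 0" --pt "-1 0.28 0 0 0 0 0" --pt "-1 0.28 0 0 0 0 0" --pt "-1 0.28 0 0 0 0 0" --pt "-1 0.28 0 0 0 0 0" --pt "-1 0.28 0 0 0 0 0" --pt "-1 0.28 0 0 0 0 0" --pt "-1 0.28 0 0 0 0 0"

```text
time_s: 4.4
tcp_pos: [384.0, 231.9, 245.0]
tool_rot: [0.0, 0.582, 0.814, 0.001]
wrist_force: [0.1, -0.1, 0.1]
finger_gap: 0.501
```

Request:
apply_moves --pt "-1 0.28 0.5 0 0 0 0" --pt "-1 0.28 0.5 0 0 0 0" --pt "-1 0.28 0.5 0 0 0 0" --pt "-1 0.28 0.5 0 0 0 0" --pt "-1 0.28 0.5 0 0 0 0" --pt "-1 0.28 0.5 0 0 0 0" --pt "-1 0.28 0.5 0 0 0 0" --pt "-1 0.28 0.5 0 0 0 0"

```text
time_s: 5.07
tcp_pos: [483.5, 87.8, 165.2]
tool_rot: [0.002, 0.582, 0.813, 0.004]
wrist_force: [-0.4, 0.3, 0.4]
finger_gap: 0.502
```

Run:
```python
from h import *
goal([617.3,-38.9,80],108.7)
```

```text
t 5.07 tcp [483.5  87.8 165.2] F [-0.4  0.3  0.4] gap 0.502
shift units [-8.17  4.24  4.29] turn [ 0.09 -0.02  0.03]
```

Request:
apply_moves --pt "-1 0.53 0.5 0.05 0 0 0" --pt "-1 0.53 0.5 0 0 0 0" --pt "-1 0.53 0.5 0 0 0 0" --pt "-1 0.53 0.5 0 0 0 0" --pt "-1 0.53 0.5 0 0 0 0" --pt "-1 0.53 0.5 0 0 0 0" --pt "-1 0.53 0.5 0 0 0 0" --pt "-1 0.53 0.5 0 0 0 0"

```text
time_s: 5.73
tcp_pos: [620.9, -44.0, 82.0]
tool_rot: [0.001, 0.582, 0.813, 0.003]
wrist_force: [0.6, -0.3, 0.5]
finger_gap: 0.499
```

Run:
```python
from h import *
goal([617.3,-38.9,80],108.7)
for n in ["scene","top"]:
    c=manip.camera(n);g=c["color"]
    cv2.imwrite(f"pics/{n}1.png",cv2.resize(g[150:290,270:430] if n=="scene" else g[100:220,240:400],None,fx=5,fy=4 if 0 else 5)[:600])
```

```text
t 5.73 tcp [620.9 -44.   82. ] F [ 0.6 -0.3  0.5] gap 0.499
shift units [ 0.3  -0.09  0.1 ] turn [ 0.06 -0.01  0.02]
```

View pics/scene1.png

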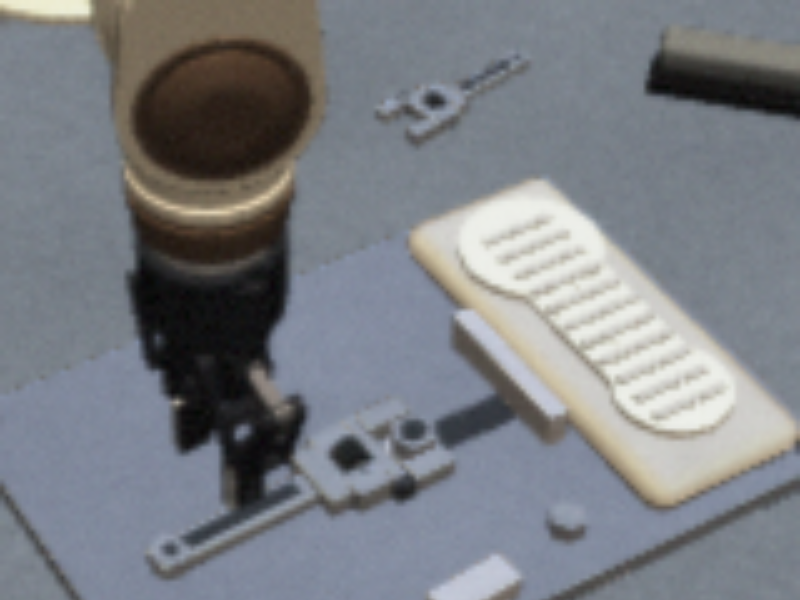

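View pics/top1.png

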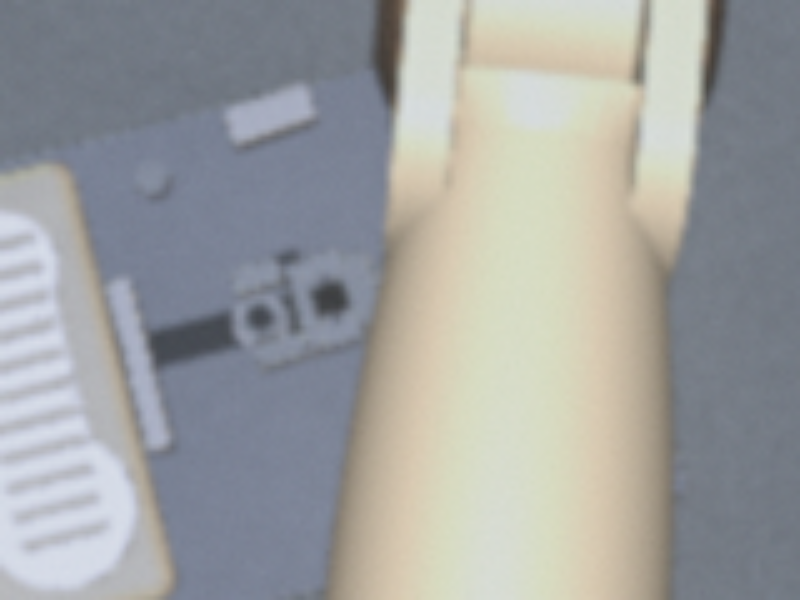

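Request:
apply_moves --pt "0.2 -0.1 0.6 0.06 0 0 0" --pt "0.1 0 0.6 0 0 0 0" --pt "0 0 0.5 0 0 0 0" --pt "0 0 0.4 0 0 0 0" --pt "0 0 0.2 0 0 0 0" --pt "0 0 0 0 0 0 0"

```text
time_s: 6.33
tcp_pos: [614.4, -37.4, 28.9]
tool_rot: [-0.003, 0.582, 0.813, -0.001]
wrist_force: [-0.2, -0.1, -0.4]
finger_gap: 0.501
```

Run:
```python
from h import *
goal([617.3,-38.9,32.5],108.7)
c=manip.camera("scene");g=c["color"]
cv2.imwrite(f"pics/scene2.png",cv2.resize(g[200:290,270:390],None,fx=6.6,fy=6.6,interpolation=cv2.INTER_CUBIC))
```

```text
t 6.33 tcp [614.4 -37.4  28.9] F [-0.2 -0.1 -0.4] gap 0.501
shift units [-0.11  0.11 -0.18] turn [-0.05 -0.03  0.01]
```

View pics/scene2.png

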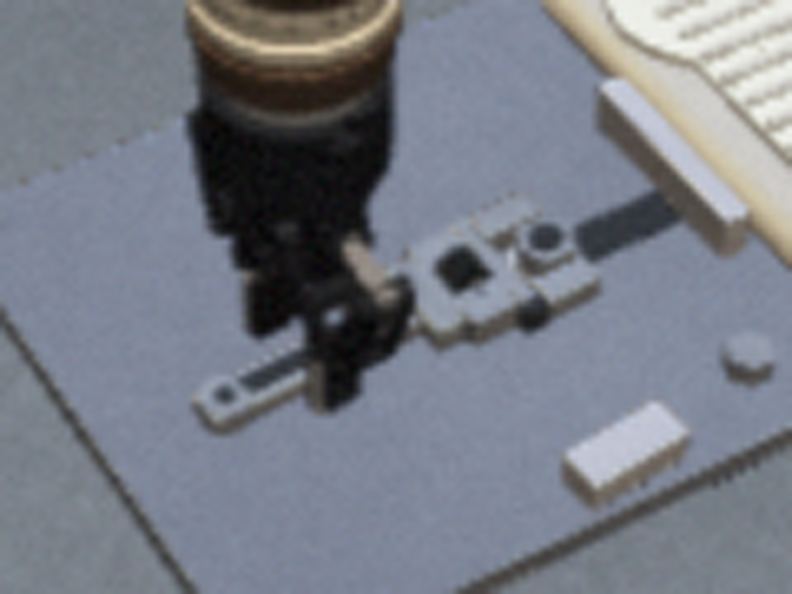

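Request:
apply_moves --pt "-0.1 0.1 -0.16 0 0 0 0" --pt "0 0 0 0 0 0 0.3" --pt "0 0 0 0 0 0 1" --pt "0 0 0 0 0 0 1" --pt "0 0 0 0 0 0 1" --pt "0 0 0 0 0 0 1"

```text
time_s: 6.88
tcp_pos: [618.3, -38.4, 35.0]
tool_rot: [-0.001, 0.582, 0.813, 0.0]
wrist_force: [-0.1, 0.1, -2.3]
finger_gap: 0.206
```

Run:
```python
from h import *
goal([617.3,-38.9,32.5],106.3)
```

```text
t 6.88 tcp [618.3 -38.4  35. ] F [-0.1  0.1 -2.3] gap 0.206
shift units [-0.01 -0.06  0.13] turn [-0.02 -0.02  0.44]
```

Request:
apply_moves --pt "0 0 0 0 0 0 0.2" --pt "0 0 0 0 0 0 0.2" --pt "0 0 0.13 0 0 0 0.2" --pt "0 0 0 0 0 0 0.2" --pt "0 0 0 0 0 0 0.2"

```text
time_s: 7.3
tcp_pos: [618.8, -38.7, 32.9]
tool_rot: [-0.001, 0.582, 0.813, 0.0]
wrist_force: [-0.1, 0.5, 1.0]
finger_gap: 0.399
```

Run:
```python
from h import *
goal([617.3,-38.9,32.5],106.3)
c=manip.camera("scene");g=c["color"]
cv2.imwrite(f"pics/scene3.png",cv2.resize(g[200:290,270:390],None,fx=6.6,fy=6.6,interpolation=cv2.INTER_CUBIC))
```

```text
t 7.3 tcp [618.8 -38.7  32.9] F [-0.1  0.5  1. ] gap 0.399
shift units [ 0.01 -0.07  0.02] turn [-0.01 -0.01  0.43]
```

View pics/scene3.png

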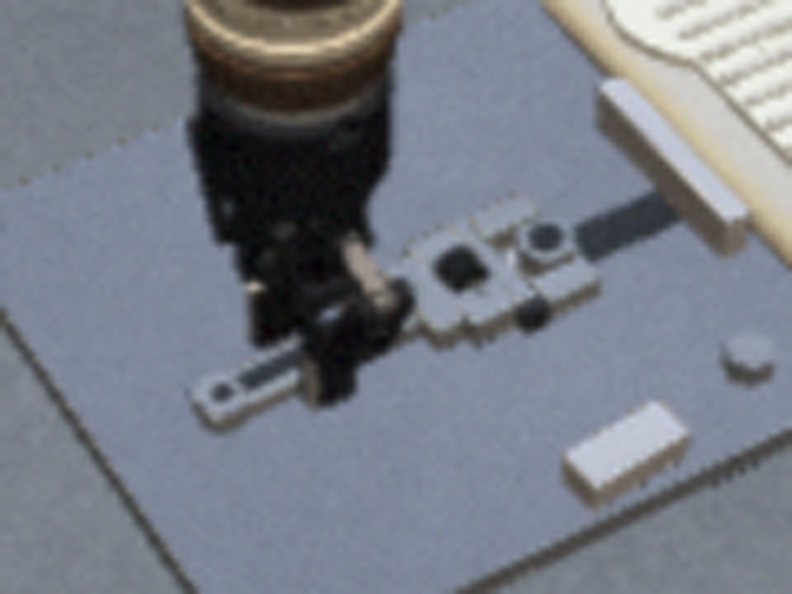

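Request:
apply_moves --pt "0 0 0 0 0 0 1" --pt "0 0 0 0 0 0 1" --pt "0 0 0 0 0 0 1" --pt "0 0 0 0 0 0 1" --pt "0 0 0 0 0 0 1" --pt "0 0 0 0 0 0 1"

```text
time_s: 7.85
tcp_pos: [618.9, -38.7, 33.2]
tool_rot: [-0.001, 0.582, 0.813, 0.0]
wrist_force: [-0.6, 0.3, 0.3]
finger_gap: 0.208
```

Request:
apply_moves --pt "0 -0.11 0 0 0 0.21 1" --pt "0 -0.11 0 0 0 0.21 1" --pt "0 0 0 0 0 0 1" --pt "0 0 0 0 0 0 1"

```text
time_s: 8.18
tcp_pos: [614.6, -40.1, 33.1]
tool_rot: [-0.0, 0.601, 0.799, 0.001]
wrist_force: [1.2, 0.6, -1.4]
finger_gap: 0.212
```

Run:
```python
from h import *
goal([617.3,-38.9,32.5],106.3)
s,t,r=pose();ex=r.apply([1,0,0])[:2];ey=r.apply([0,-1,0])[:2];d=np.array([580.3,79.9])-t[:2];print(ex,d@ex,d@ey,s["torque"])
```

```text
t 8.18 tcp [614.6 -40.1  33.1] F [ 1.2  0.6 -1.4] gap 0.212
shift units [0.02 0.15 0.03] turn [ 0.01 -0.01 -0.04]
[-0.27725061  0.96079683] 124.82936489628983 -0.3147881188844206 [ 0.02503059 -0.1715194  -0.01529934]
```

Request:
apply_moves --pt "0.1 0 0 0 0 0 1" --pt "0.1 0 0 0 0 0 1" --pt "0 0 0 0 0 0 1"

```text
time_s: 8.43
tcp_pos: [613.4, -36.8, 33.2]
tool_rot: [0.0, 0.601, 0.799, 0.0]
wrist_force: [0.6, 0.4, 0.2]
finger_gap: 0.211
```

Request:
apply_moves --pt "0.08 0 0 0 0 0 1" --pt "0 0 0 0 0 0 1"

```text
time_s: 8.6
tcp_pos: [612.9, -35.2, 33.2]
tool_rot: [0.0, 0.601, 0.799, -0.0]
wrist_force: [0.6, 0.3, -0.2]
finger_gap: 0.208
```

Request:
apply_moves --pt "0.08 0 0 0 0 0 1" --pt "0 0 0 0 0 0 1"

```text
time_s: 8.77
tcp_pos: [612.3, -33.5, 33.2]
tool_rot: [0.0, 0.601, 0.799, -0.0]
wrist_force: [0.3, 0.3, -0.2]
finger_gap: 0.212
```

Request:
apply_moves --pt "0.08 0 0 0 0 0 1" --pt "0 0 0 0 0 0 1"

```text
time_s: 8.93
tcp_pos: [611.9, -31.9, 33.2]
tool_rot: [0.0, 0.601, 0.799, -0.0]
wrist_force: [-0.1, -0.4, -0.4]
finger_gap: 0.211
```

```bash
cat >> h.py <<'E'
def rect(nm,fn,N=(580.3,79.9),z=27,w=(-200,70),v0=(-45,45)):
    c=manip.camera(nm);gg=c["color"].astype(np.float32);ex=np.array([-.2807,.9598]);ey=np.array([-.9598,-.2807])
    u,v=np.meshgrid(np.arange(*w,.5),np.arange(*v0,.5));mx=np.zeros(u.shape,np.float32);my=mx.copy()
    for i in np.ndindex(u.shape):
        q=np.array(N)+u[i]*ex+v[i]*ey;rc=proj(c,[q[0],q[1],z]);mx[i]=rc[1];my[i]=rc[0]
    im=cv2.remap(gg,mx,my,cv2.INTER_CUBIC);cv2.imwrite(fn,cv2.resize(im,None,fx=1.45,fy=1.45).clip(0,255).astype(np.uint8))
E
python3 - <<'E'
from h import *
goal([617.3,-38.9,32.5],106.3)
s,t,r=pose();print(s["torque"])
rect("scene","pics/r1.png");rect("top","pics/r1t.png")
E
```

```text
t 8.93 tcp [611.9 -31.9  33.2] F [-0.1 -0.4 -0.4] gap 0.211
shift units [-0.41  0.16  0.03] turn [-0.    0.01 -0.04]
[-0.17212747 -0.04953395 -0.00654   ]
```

View pics/r1.png

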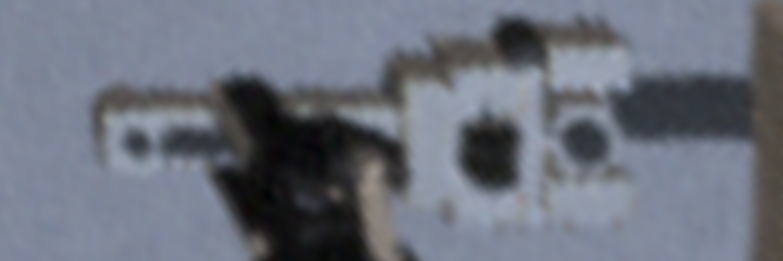

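View pics/r1t.png

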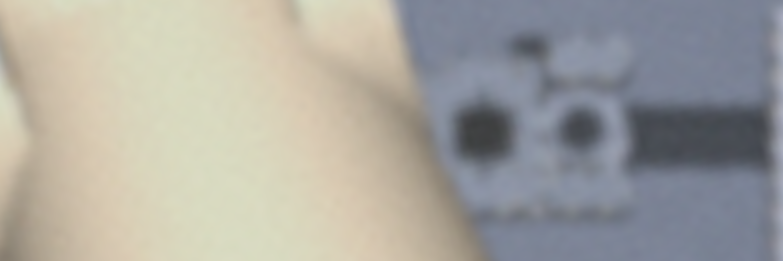

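Request:
apply_moves --pt "0.05 0 0 0 0 0 1" --pt "0 0 0 0 0 0 1"

```text
time_s: 9.2
tcp_pos: [611.8, -31.9, 33.2]
tool_rot: [0.001, 0.602, 0.799, -0.001]
wrist_force: [-0.1, -0.4, -0.2]
finger_gap: 0.211
```

Request:
apply_moves --pt "0.05 0 0 0 0 0 1" --pt "0 0 0 0 0 0 1"

```text
time_s: 9.37
tcp_pos: [611.7, -31.9, 33.2]
tool_rot: [0.002, 0.602, 0.799, -0.002]
wrist_force: [0.4, -0.6, -0.7]
finger_gap: 0.211
```

Request:
apply_moves --pt "0.05 0 0 0 0 0 1" --pt "0 0 0 0 0 0 1"

```text
time_s: 9.53
tcp_pos: [611.6, -31.9, 33.2]
tool_rot: [0.002, 0.602, 0.798, -0.002]
wrist_force: [-0.5, -1.1, -0.5]
finger_gap: 0.212
```

Request:
apply_moves --pt "0.1 0 0 0 0 0 1" --pt "0.1 0 0 0 0 0 1"

```text
time_s: 9.7
tcp_pos: [611.5, -31.4, 33.5]
tool_rot: [0.005, 0.603, 0.798, -0.004]
wrist_force: [2.8, -16.0, -0.7]
finger_gap: 0.211
```

Run:
```python
from h import *
goal([617.3,-38.9,32.5],106.3)
s,t,r=pose();print(s["torque"],r.as_matrix().round(3).tolist())
```

```text
t 9.7 tcp [611.5 -31.4  33.5] F [  2.8 -16.   -0.7] gap 0.211
shift units [-0.44  0.18  0.06] turn [-0.    0.14 -0.09]
[-3.05842201 -0.5303535   0.09640094] [[-0.272, 0.962, 0.003], [0.962, 0.272, -0.013], [-0.014, -0.0, -1.0]]
```

Request:
apply_moves --pt "0 0 0 0 0 0 1" --pt "0 0 0 0 0 0 0.2" --pt "0 0 0 0 0 0 0.2" --pt "0 0 0 0 0 0 0.2" --pt "0 0 -0.3 0 0.13 0 0.2" --pt "0 0 -0.6 0 0 0 0.2" --pt "0 0 -0.6 0 0 0 0.2" --pt "0 0 -0.6 0 0 0 0.2"

```text
time_s: 10.37
tcp_pos: [609.4, -29.5, 76.4]
tool_rot: [-0.004, 0.603, 0.798, -0.0]
wrist_force: [-0.4, 0.0, -0.4]
finger_gap: 0.402
```

Run:
```python
from h import *
goal([592,39,70],106.3)
rect("scene","pics/r2.png");rect("top","pics/r2t.png")
```

```text
t 10.37 tcp [609.4 -29.5  76.4] F [-0.4  0.  -0.4] gap 0.402
shift units [3.53 0.1  0.34] turn [-0.05 -0.06 -0.08]
```

View pics/r2.png

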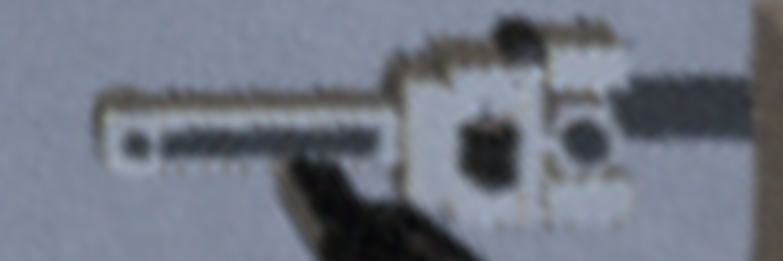

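View pics/r2t.png

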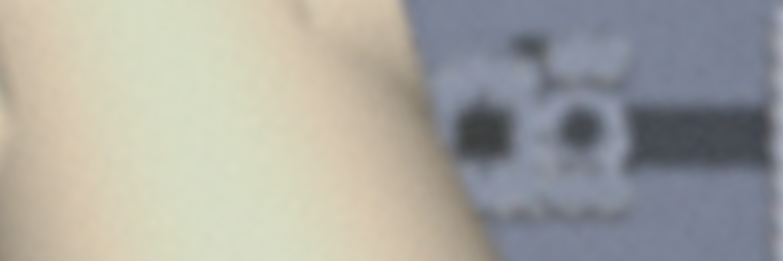

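Request:
apply_moves --pt "0.7 0 0 0 0 0 1" --pt "0.8 0 0 0 0 0 1" --pt "0.8 0.1 0 -0.05 -0.06 -0.08 1" --pt "0.7 0 0 0 0 0 1" --pt "0.4 0 0 0 0 0 1" --pt "0 0 0.2 0 0 0 1" --pt "0 0 0 0 0 0 1"

```text
time_s: 11.05
tcp_pos: [592.6, 41.9, 74.9]
tool_rot: [0.003, 0.6, 0.8, 0.002]
wrist_force: [-0.6, 0.0, -0.8]
finger_gap: 0.001
```

Run:
```python
from h import *
goal([591.7,39.5,55],106.3)
c=manip.camera("scene");g=c["color"]
cv2.imwrite(f"pics/scene4.png",cv2.resize(g[190:280,290:410],None,fx=6.6,fy=6.6,interpolation=cv2.INTER_CUBIC))
```

```text
t 11.05 tcp [592.6  41.9  74.9] F [-0.6  0.  -0.8] gap 0.001
shift units [-0.1  -0.08  1.  ] turn [0.06 0.02 0.  ]
```

View pics/scene4.png

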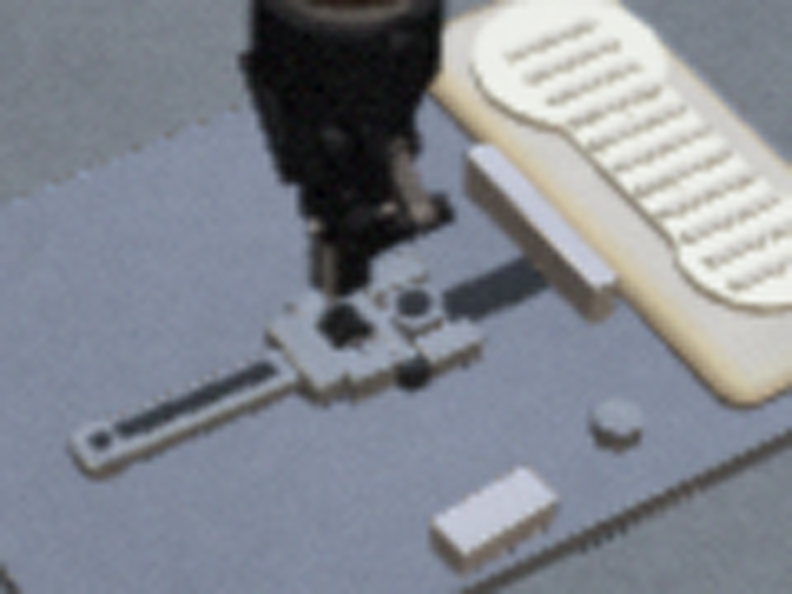

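Request:
apply_moves --pt "-0.12 -0.08 0.4 0.06 0 0 1" --pt "0 0 0.35 0 0 0 1" --pt "0 0 0.1 0 0 0 1" --pt "0 0 0 0 0 0 1"

```text
time_s: 11.43
tcp_pos: [592.0, 36.8, 55.9]
tool_rot: [0.0, 0.601, 0.799, -0.001]
wrist_force: [0.6, -0.0, 0.1]
finger_gap: -0.0
```

Run:
```python
from h import *
goal([591.7,39.5,53],106.3)
```

```text
t 11.43 tcp [592.   36.8  55.9] F [ 0.6 -0.   0.1] gap -0.0
shift units [0.13 0.02 0.14] turn [-0.01  0.02 -0.02]
```

Request:
apply_moves --pt "0.1 0 0.1 0 0 0 1" --pt "0 0 0.08 0 0 0 1" --pt "0 0 0.08 0 0 0 1"

```text
time_s: 11.68
tcp_pos: [591.8, 38.0, 50.9]
tool_rot: [0.001, 0.601, 0.799, -0.001]
wrist_force: [-4.0, -0.1, 11.1]
finger_gap: 0.003
```

Request:
apply_moves --pt "0.15 0 0.04 0 0 0 1" --pt "0.15 0 0.04 0 0 0 1"

```text
time_s: 11.85
tcp_pos: [590.8, 41.6, 51.6]
tool_rot: [0.003, 0.602, 0.798, -0.002]
wrist_force: [-2.9, -9.2, 8.6]
finger_gap: -0.002
```

Run:
```python
from h import *
goal([591.7,39.5,51],106.3)
s,t,r=pose();print("tool F",r.inv().apply(s["wrist_force"]),s["torque"])
```

```text
t 11.85 tcp [590.8  41.6  51.6] F [-2.9 -9.2  8.6] gap -0.002
shift units [-0.11  0.01  0.03] turn [ 0.01  0.07 -0.06]
tool F [-8.07341602 -5.2553178  -8.5341285 ] [-1.8171361   0.74144212  0.01895568]
```

Request:
apply_moves --pt "0.15 -0.03 0.07 0 0.05 0 1" --pt "0.15 -0.02 0.06 0 0.05 0 1"

```text
time_s: 12.02
tcp_pos: [590.0, 44.7, 51.8]
tool_rot: [0.003, 0.603, 0.798, 0.001]
wrist_force: [-0.4, -6.8, 7.4]
finger_gap: -0.002
```

Run:
```python
from h import *
goal([591.7,39.5,51],106.3)
s,t,r=pose();print("tool F",r.inv().apply(s["wrist_force"]),s["torque"])
```

```text
t 12.02 tcp [590.   44.7  51.8] F [-0.4 -6.8  7.4] gap -0.002
shift units [-0.27  0.01  0.04] turn [ 0.04  0.03 -0.08]
tool F [-6.50362654 -2.17810693 -7.40823544] [-1.4481835  -0.12963473  0.012803  ]
```

Request:
apply_moves --pt "0.15 -0.02 0.12 0.04 0.02 0 1" --pt "0.15 0 0.1 0 0 -0.08 1"

```text
time_s: 12.18
tcp_pos: [589.6, 47.4, 50.8]
tool_rot: [0.004, 0.601, 0.799, -0.001]
wrist_force: [-3.9, -9.1, 12.5]
finger_gap: 0.001
```

```bash
cat >> h.py <<'E'
def rep():
    s,t,r=pose();ex=np.array([-.2807,.9598]);ey=np.array([-.9598,-.2807]);d=t[:2]-np.array([580.3,79.9])
    print("t",round(s["time_s"],2),"u,v,z",np.round([d@ex,d@ey,t[2]],1),"toolF",r.inv().apply(s["wrist_force"]).round(1),"yaw",np.degrees(np.arctan2(*r.apply([1,0,0])[[1,0]])).round(2),"tilt",np.degrees(r.apply([0,0,-1])[:2]).round(2))
E
python3 - <<'E'
from h import *
goal([591.7,39.5,51],106.3);rep()
E
```

```text
t 12.18 tcp [589.6  47.4  50.8] F [-3.9 -9.1 12.5] gap 0.001
shift units [-0.41 -0.01 -0.01] turn [ 0.04  0.08 -0.03]
t 12.18 u,v,z [-33.8   0.2  50.8] toolF [ -7.8  -6.2 -12.4] yaw 106.14 tilt [-0.34  0.37]
```

Request:
apply_moves --pt "0.15 -0.05 0.07 0.02 0.04 0 1" --pt "0.15 -0.03 0.08 0.02 0.04 0 1"

```text
time_s: 12.35
tcp_pos: [588.7, 50.1, 51.4]
tool_rot: [0.004, 0.602, 0.799, -0.0]
wrist_force: [0.2, -7.8, 9.1]
finger_gap: -0.0
```

Run:
```python
from h import *
rep()
```

```text
t 12.35 u,v,z [-31.    0.3  51.4] toolF [-7.6 -1.9 -9. ] yaw 106.02 tilt [-0.39  0.3 ]
```

Request:
apply_moves --pt "0.15 -0.02 0.11 0.02 0.04 0 1" --pt "0.15 -0.02 0.09 0 0.04 0 1" --pt "0.15 -0.02 0.09 0 0 0 1"

```text
time_s: 12.6
tcp_pos: [587.6, 54.0, 50.9]
tool_rot: [0.006, 0.603, 0.798, 0.001]
wrist_force: [-2.6, -7.9, 11.0]
finger_gap: 0.002
```

Run:
```python
from h import *
rep()
rect("scene","pics/r3.png")
```

```text
t 12.6 u,v,z [-26.9   0.2  50.9] toolF [ -7.   -4.6 -11. ] yaw 105.79 tilt [-0.63  0.38]
```

View pics/r3.png

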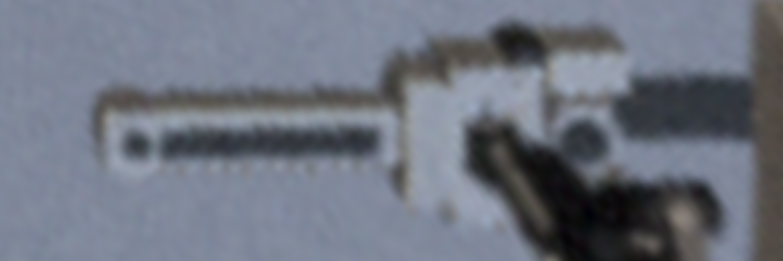

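Request:
apply_moves --pt "0.15 -0.02 0.09 0 0.03 0 1" --pt "0.1 0 -0.3 -0.04 0.05 0.06 1" --pt "-0.4 0 -0.1 0 0 0 1" --pt "-0.5 0 0 0 0 0 1" --pt "-0.1 0 0 0 0 0 1" --pt "0 0 0 0 0 0 1"

```text
time_s: 13.15
tcp_pos: [593.1, 35.8, 60.7]
tool_rot: [0.008, 0.606, 0.795, 0.005]
wrist_force: [-0.1, 0.5, -0.9]
finger_gap: -0.004
```

Run:
```python
from h import *
goal([591.7,38,54],106.0);rep()
```

```text
t 13.15 tcp [593.1  35.8  60.7] F [-0.1  0.5 -0.9] gap -0.004
shift units [ 0.13 -0.04  0.33] turn [ 0.17  0.06 -0.11]
t 13.15 u,v,z [-46.    0.1  60.7] toolF [ 0.5 -0.   0.9] yaw 105.35 tilt [-1.05  0.07]
```

Fix tilt, press again a bit ahead, and repeat.

Request:
apply_moves --pt "0.1 0 0.25 0.17 0.06 -0.1 1" --pt "0 0 0.08 0 0 0 1" --pt "0 0 0 0 0 0 1"

```text
time_s: 13.4
tcp_pos: [592.5, 37.3, 52.6]
tool_rot: [-0.001, 0.602, 0.798, -0.001]
wrist_force: [0.8, -0.5, 3.7]
finger_gap: 0.001
```

Run:
```python
from h import *
goal([591.7,38,51],106.0);rep()
```

```text
t 13.4 tcp [592.5  37.3  52.6] F [ 0.8 -0.5  3.7] gap 0.001
shift units [ 0.05 -0.03  0.08] turn [-0.02 -0.01 -0.01]
t 13.4 u,v,z [-44.4   0.3  52.6] toolF [-0.7  0.6 -3.7] yaw 105.94 tilt [ 0.15 -0.02]
```

Request:
apply_moves --pt "0 0 0.12 0 0 0 1" --pt "0.15 0 0.12 0 0.02 0 1" --pt "0.15 -0.02 0.1 0 0.04 0 1" --pt "0.15 -0.02 0.1 0 0.04 0 1"

```text
time_s: 13.73
tcp_pos: [591.9, 41.2, 49.8]
tool_rot: [0.001, 0.603, 0.797, 0.0]
wrist_force: [-6.5, -11.7, 19.0]
finger_gap: 0.002
```

Run:
```python
from h import *
rep()
```

```text
t 13.73 u,v,z [-40.3  -0.2  49.8] toolF [ -9.6  -9.4 -19. ] yaw 105.78 tilt [-0.13  0.06]
```

Request:
apply_moves --pt "0.15 -0.08 0.03 0 0.02 0 1" --pt "0.15 -0.04 0.06 0 0.03 0 1"

```text
time_s: 13.9
tcp_pos: [590.7, 43.9, 52.0]
tool_rot: [0.004, 0.604, 0.797, 0.002]
wrist_force: [0.4, -5.4, 6.4]
finger_gap: 0.002
```

Run:
```python
from h import *
rep()
```

```text
t 13.9 u,v,z [-37.5   0.1  52. ] toolF [-5.3 -1.  -6.3] yaw 105.65 tilt [-0.53  0.1 ]
```

Request:
apply_moves --pt "0.15 -0.02 0.12 0.02 0.04 0 1" --pt "0.15 -0.03 0.09 0.02 0.03 -0.03 1"

```text
time_s: 14.07
tcp_pos: [590.1, 47.2, 51.0]
tool_rot: [0.004, 0.604, 0.797, 0.002]
wrist_force: [0.6, -7.9, 11.6]
finger_gap: -0.001
```

Run:
```python
from h import *
rep()
```

```text
t 14.07 u,v,z [-34.1  -0.2  51. ] toolF [ -7.8  -1.4 -11.6] yaw 105.72 tilt [-0.55  0.07]
```

Request:
apply_moves --pt "0.15 -0.02 0.08 0.02 0.04 0 1" --pt "0.15 -0.03 0.1 0.02 0.03 -0.03 1" --pt "0.15 -0.02 0.09 0 0.03 0 1"

```text
time_s: 14.32
tcp_pos: [588.8, 52.0, 50.5]
tool_rot: [0.005, 0.604, 0.797, 0.003]
wrist_force: [-2.2, -9.1, 13.6]
finger_gap: 0.001
```

Run:
```python
from h import *
rep()
```

```text
t 14.32 u,v,z [-29.2  -0.4  50.5] toolF [ -8.2  -4.5 -13.6] yaw 105.75 tilt [-0.63  0.07]
```

Request:
apply_moves --pt "0.15 -0.02 0.1 0 0.03 -0.03 1" --pt "0.15 -0.02 0.09 0 0.03 0 1"

```text
time_s: 14.48
tcp_pos: [588.0, 55.0, 50.2]
tool_rot: [0.006, 0.603, 0.798, 0.004]
wrist_force: [-3.5, -8.2, 14.5]
finger_gap: 0.0
```

Run:
```python
from h import *
rep()
```

```text
t 14.48 u,v,z [-26.   -0.4  50.2] toolF [ -7.   -5.4 -14.6] yaw 105.82 tilt [-0.84  0.09]
```

Request:
apply_moves --pt "0.1 0 -0.3 0.05 0.05 0 1" --pt "-0.4 0 -0.1 0 0 0 1" --pt "-0.5 0 0 0 0 0 1" --pt "-0.2 0 0 0 0 0 1" --pt "0 0 0 0 0 0 1"

```text
time_s: 14.9
tcp_pos: [594.1, 33.9, 58.7]
tool_rot: [0.004, 0.603, 0.798, 0.003]
wrist_force: [-0.9, -0.7, -0.0]
finger_gap: -0.0
```

Run:
```python
from h import *
goal([592.2,37.6,53],106.0);rep()
rect("scene","pics/r4.png");rect("top","pics/r4t.png")
```

```text
t 14.9 tcp [594.1  33.9  58.7] F [-0.9 -0.7 -0. ] gap -0.0
shift units [ 0.2  -0.04  0.28] turn [ 0.1   0.02 -0.02]
t 14.9 u,v,z [-48.   -0.4  58.7] toolF [-0.5 -1.   0. ] yaw 105.89 tilt [-0.55 -0.06]
```

View pics/r4.png

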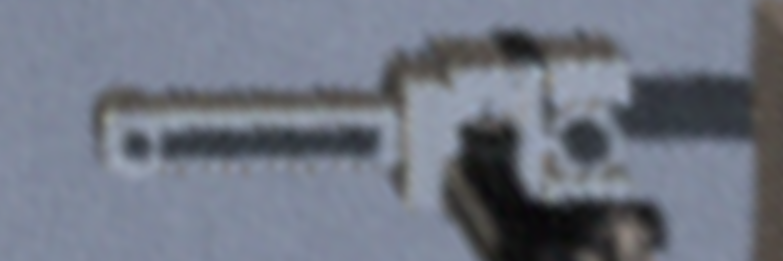

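View pics/r4t.png

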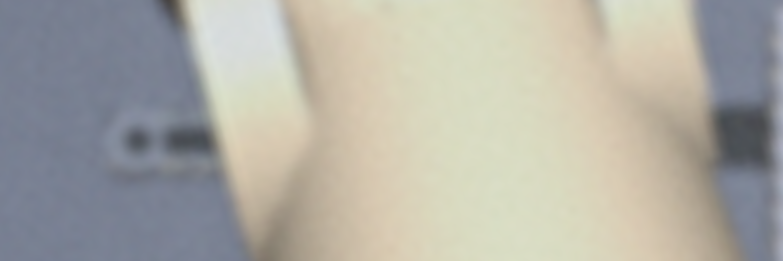

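Request:
apply_moves --pt "0.15 -0.02 0.2 0.1 0.02 0 1" --pt "0 0 0.08 0 0 0 1" --pt "0 0 0.08 0 0 0 1" --pt "0 0 0.08 0 0 0 1"

```text
time_s: 15.33
tcp_pos: [592.6, 37.9, 49.9]
tool_rot: [-0.001, 0.602, 0.798, -0.0]
wrist_force: [-4.9, -3.7, 14.3]
finger_gap: -0.002
```

Run:
```python
from h import *
rep()
```

```text
t 15.33 u,v,z [-43.8  -0.   49.9] toolF [ -2.2  -5.8 -14.3] yaw 105.91 tilt [ 0.09 -0.  ]
```

Request:
apply_moves --pt "0.15 -0.04 0.06 0 0.02 0 1" --pt "0.15 -0.03 0.08 0 0.04 0 1"

```text
time_s: 15.5
tcp_pos: [591.4, 41.5, 50.2]
tool_rot: [0.001, 0.603, 0.798, 0.001]
wrist_force: [-0.9, -10.3, 13.8]
finger_gap: 0.006
```

Run:
```python
from h import *
rep()
```

```text
t 15.5 u,v,z [-40.    0.1  50.2] toolF [ -9.7  -3.7 -13.8] yaw 105.85 tilt [-0.13 -0.05]
```

Request:
apply_moves --pt "0.15 -0.03 0.08 0 0.04 0 1" --pt "0.15 -0.03 0.08 0 0.04 0 1"

```text
time_s: 15.67
tcp_pos: [590.8, 44.4, 50.8]
tool_rot: [0.002, 0.604, 0.797, 0.003]
wrist_force: [-0.4, -8.6, 12.6]
finger_gap: -0.001
```

Run:
```python
from h import *
rep()
```

```text
t 15.67 u,v,z [-37.   -0.1  50.8] toolF [ -8.2  -2.6 -12.6] yaw 105.75 tilt [-0.39 -0.13]
```

Request:
apply_moves --pt "0.15 -0.02 0.08 0 0.04 0 1" --pt "0.15 -0.03 0.09 0 0.04 -0.03 1"

```text
time_s: 15.83
tcp_pos: [590.2, 47.4, 50.8]
tool_rot: [0.003, 0.603, 0.798, 0.005]
wrist_force: [-0.8, -9.4, 11.9]
finger_gap: -0.002
```

Run:
```python
from h import *
rep()
```

```text
t 15.83 u,v,z [-34.   -0.4  50.8] toolF [ -8.8  -3.2 -12. ] yaw 105.8 tilt [-0.63 -0.22]
```

Request:
apply_moves --pt "0.15 -0.03 0.08 0 0.04 0 1" --pt "0.15 -0.02 0.09 0 0.04 0 1"

```text
time_s: 16.0
tcp_pos: [589.7, 50.2, 50.8]
tool_rot: [0.005, 0.604, 0.797, 0.007]
wrist_force: [-1.5, -11.1, 12.3]
finger_gap: 0.001
```

Run:
```python
from h import *
rep()
```

```text
t 16.0 u,v,z [-31.1  -0.7  50.8] toolF [-10.2  -4.3 -12.4] yaw 105.7 tilt [-0.87 -0.29]
```

Request:
apply_moves --pt "0.15 -0.03 0.08 0 0.04 0 1" --pt "0.15 -0.02 0.09 0 0.04 0 1"

```text
time_s: 16.17
tcp_pos: [589.1, 52.5, 50.7]
tool_rot: [0.006, 0.605, 0.796, 0.008]
wrist_force: [-1.4, -12.1, 12.6]
finger_gap: 0.005
```

Run:
```python
from h import *
rep()
```

```text
t 16.17 u,v,z [-28.8  -0.7  50.7] toolF [-11.3  -4.4 -12.7] yaw 105.56 tilt [-1.1  -0.28]
```

Request:
apply_moves --pt "0.15 -0.04 0.08 0 0.04 0 1" --pt "0.15 -0.02 0.08 0 0.04 0 1"

```text
time_s: 16.33
tcp_pos: [588.8, 54.5, 51.0]
tool_rot: [0.008, 0.606, 0.795, 0.009]
wrist_force: [0.4, -9.6, 11.2]
finger_gap: 0.002
```

Run:
```python
from h import *
rep()
```

```text
t 16.33 u,v,z [-26.8  -1.   51. ] toolF [ -9.4  -1.9 -11.3] yaw 105.4 tilt [-1.39 -0.26]
```

Request:
apply_moves --pt "0 0 -0.3 0.1 0.05 -0.05 1" --pt "-0.4 0 -0.1 0 0 0 1" --pt "-0.5 0 0 0 0 0 1" --pt "-0.05 0 0 0 0 0 1" --pt "0 0 0 0 0 0 1"

```text
time_s: 16.75
tcp_pos: [594.5, 34.5, 59.2]
tool_rot: [0.004, 0.604, 0.797, 0.007]
wrist_force: [1.1, -0.2, 0.5]
finger_gap: -0.0
```

Run:
```python
from h import *
goal([592.2,37.6,53],106.0);rep()
rect("scene","pics/r5.png")
```

```text
t 16.75 tcp [594.5  34.5  59.2] F [ 1.1 -0.2  0.5] gap -0.0
shift units [ 0.18 -0.07  0.31] turn [ 0.15 -0.02 -0.04]
t 16.75 u,v,z [-47.5  -0.9  59.2] toolF [-0.5  1.  -0.5] yaw 105.75 tilt [-0.81 -0.34]
```

View pics/r5.png

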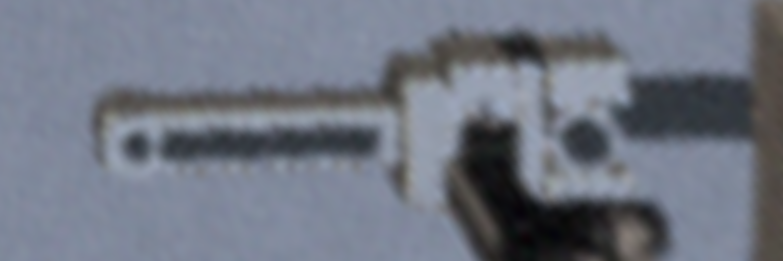

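Request:
apply_moves --pt "0.2 -0.07 0.22 0.15 0 -0.04 1" --pt "0 0 0.08 0 0 0 1" --pt "0 0 0.08 0 0 0 1" --pt "0 0 0.08 0 0 0 1" --pt "0.15 -0.03 0.08 0 0.02 0 1" --pt "0.15 -0.03 0.08 0 0.04 0 1"

```text
time_s: 17.3
tcp_pos: [590.8, 41.8, 50.0]
tool_rot: [0.001, 0.602, 0.798, 0.001]
wrist_force: [-0.8, -15.3, 16.6]
finger_gap: -0.002
```

Run:
```python
from h import *
rep()
```

```text
t 17.3 u,v,z [-39.6   0.6  50. ] toolF [-14.5  -5.  -16.6] yaw 105.93 tilt [-0.13 -0.02]
```

Request:
apply_moves --pt "0.15 -0.03 0.08 0 0.04 0 1" --pt "0.15 -0.03 0.08 0 0.04 0 1"

```text
time_s: 17.47
tcp_pos: [590.5, 43.3, 50.8]
tool_rot: [0.003, 0.603, 0.797, 0.002]
wrist_force: [-1.5, -11.9, 12.1]
finger_gap: -0.001
```

Run:
```python
from h import *
rep()
```

```text
t 17.47 u,v,z [-38.    0.5  50.8] toolF [-11.1  -4.6 -12.1] yaw 105.77 tilt [-0.44  0.08]
```

Request:
apply_moves --pt "0.15 -0.03 0.09 0 0.04 0 1" --pt "0.15 -0.03 0.09 0 0.04 0 1"

```text
time_s: 17.63
tcp_pos: [590.3, 45.4, 50.9]
tool_rot: [0.006, 0.604, 0.797, 0.003]
wrist_force: [0.6, -10.9, 11.1]
finger_gap: 0.003
```

Run:
```python
from h import *
rep()
```

```text
t 17.63 u,v,z [-35.9   0.   50.9] toolF [-10.7  -2.3 -11.1] yaw 105.62 tilt [-0.75  0.07]
```

Request:
apply_moves --pt "0 0 -0.4 0.1 0.05 -0.05 1" --pt "-0.4 0 -0.6 0 0 0 0.3" --pt "-0.8 0 -0.3 0 0 0 0.3" --pt "-0.9 0 0 0 0 0 0.3" --pt "-0.9 0 0 0 0 0 0.3" --pt "-0.7 0 0 0 0 0 0.3" --pt "-0.3 0 0 0 0 0 0.3" --pt "0 0 0 0 0 0 0.3"

```text
time_s: 18.3
tcp_pos: [613.6, -35.0, 79.9]
tool_rot: [0.001, 0.601, 0.799, 0.001]
wrist_force: [-0.7, -0.3, 0.8]
finger_gap: 0.35
```

Run:
```python
from h import *
goal([615.4,-40.1,33],106.2);rep()
rect("scene","pics/r6.png");rect("top","pics/r6t.png")
```

```text
t 18.3 tcp [613.6 -35.   79.9] F [-0.7 -0.3  0.8] gap 0.35
shift units [-0.27  0.01  2.35] turn [ 0.03  0.01 -0.02]
t 18.3 u,v,z [-119.7    0.3   79.9] toolF [-0.1 -0.7 -0.8] yaw 106.09 tilt [-0.2   0.01]
```

View pics/r6.png

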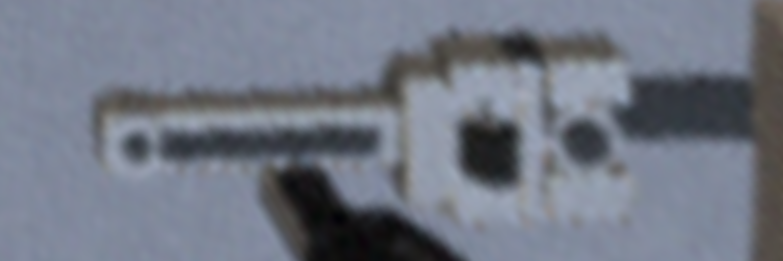

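View pics/r6t.png

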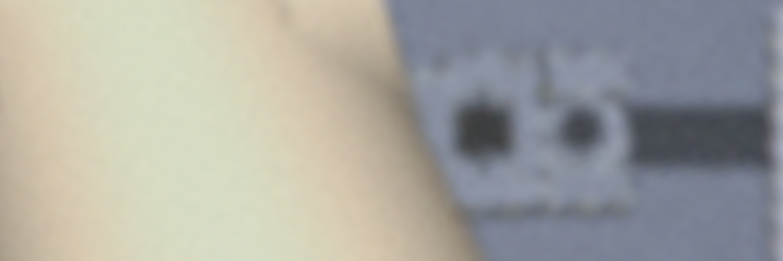

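Request:
apply_moves --pt "-0.15 0 0.6 0.03 0 0 0.3" --pt "-0.1 0 0.7 0 0 0 0.3" --pt "0 0 0.5 0 0 0 0.3" --pt "0 0 0.2 0 0 0 0.3" --pt "0 0 0 0 0 0 0.3"

```text
time_s: 18.82
tcp_pos: [613.8, -36.0, 35.5]
tool_rot: [-0.001, 0.6, 0.8, -0.0]
wrist_force: [0.1, 0.0, -0.3]
finger_gap: 0.352
```

Run:
```python
from h import *
goal([615.4,-40.1,33],106.2);rep()
```

```text
t 18.82 tcp [613.8 -36.   35.5] F [ 0.1  0.  -0.3] gap 0.352
shift units [-0.22  0.02  0.13] turn [-0.01 -0.    0.02]
t 18.82 u,v,z [-120.6    0.4   35.5] toolF [0.  0.1 0.3] yaw 106.33 tilt [0.09 0.01]
```

Request:
apply_moves --pt "-0.1 0 0.12 0 0 0 0.3" --pt "0 -0.12 0 0 0 0 0.3" --pt "0 -0.1 0 0 0 0 0.3"

```text
time_s: 19.07
tcp_pos: [609.7, -38.4, 32.5]
tool_rot: [-0.001, 0.599, 0.801, -0.001]
wrist_force: [0.2, 0.1, 1.2]
finger_gap: 0.351
```

```bash
cat >> h.py <<'E'
def arc(r=None):
    s,t,q=pose();d=np.array([580.3,79.9])-t[:2];ang=np.degrees(np.arctan2(d[1],d[0]));x=q.apply([1,0,0])
    print("t",round(s["time_s"],2),"pos angle",round(ang,2),"r",round(np.hypot(*d),1),"z",round(t[2],1),"tool yaw",round(np.degrees(np.arctan2(x[1],x[0])),2),"F tool",q.inv().apply(s["wrist_force"]).round(1),"gap",round(s["finger_gap"],3))
E
python3 - <<'E'
from h import *
arc()
E
```

```text
t 19.07 pos angle 103.98 r 121.9 z 32.5 tool yaw 106.41 F tool [-0.   0.2 -1.2] gap 0.351
```

Request:
apply_moves --pt "0 -0.06 0 0 0 0 0.3" --pt "0 -0.06 0 0 0 0 0.3"

```text
time_s: 19.23
tcp_pos: [607.6, -39.1, 33.3]
tool_rot: [-0.001, 0.599, 0.801, -0.0]
wrist_force: [3.0, 1.3, -1.8]
finger_gap: 0.352
```

Run:
```python
from h import *
arc()
```

```text
t 19.23 pos angle 102.9 r 122.1 z 33.3 tool yaw 106.41 F tool [0.4 3.3 1.7] gap 0.352
```

Request:
apply_moves --pt "0 -0.06 0 0 0 0 0.3" --pt "0 -0.06 0 0 0 0 0.3"

```text
time_s: 19.4
tcp_pos: [606.3, -39.6, 34.1]
tool_rot: [0.001, 0.599, 0.801, 0.001]
wrist_force: [5.5, 2.0, -2.3]
finger_gap: 0.348
```

Run:
```python
from h import *
arc()
```

```text
t 19.4 pos angle 102.3 r 122.3 z 34.1 tool yaw 106.41 F tool [0.4 5.8 2.3] gap 0.348
```

Request:
apply_moves --pt "0.01 -0.25 0.05 0 0 0.45 0.3" --pt "0.01 -0.27 0.02 0 0 0.45 0.3" --pt "0.01 -0.27 0.02 0 0 0.45 0.3" --pt "0.01 -0.27 0.02 0 0 0.45 0.3"

```text
time_s: 19.73
tcp_pos: [588.1, -41.8, 33.3]
tool_rot: [0.002, 0.67, 0.742, 0.005]
wrist_force: [4.1, 3.1, -1.7]
finger_gap: 0.351
```

Run:
```python
from h import *
arc()
```

```text
t 19.73 pos angle 93.69 r 121.9 z 33.3 tool yaw 95.87 F tool [2.7 4.4 1.7] gap 0.351
```

Request:
apply_moves --pt "0.01 -0.26 0.02 0 0 0.35 0.3" --pt "0.01 -0.26 0.02 0 0 0.4 0.3" --pt "0.01 -0.26 0.02 0 0 0.4 0.3" --pt "0.01 -0.26 0.02 0 0 0.4 0.3" --pt "0.01 -0.26 0.02 0 0 0.4 0.3" --pt "0.01 -0.26 0.02 0 0 0.4 0.3"

```text
time_s: 20.23
tcp_pos: [559.9, -39.7, 33.2]
tool_rot: [0.004, 0.756, 0.654, 0.01]
wrist_force: [5.4, 1.1, -1.6]
finger_gap: 0.352
```

Run:
```python
from h import *
arc()
```

```text
t 20.23 pos angle 80.35 r 121.3 z 33.2 tool yaw 81.75 F tool [1.8 5.1 1.8] gap 0.352
```

Request:
apply_moves --pt "0 -0.26 0.02 0 0 0.3 0.3" --pt "0 -0.26 0.02 0 0 0.33 0.3" --pt "0 -0.26 0.02 0 0 0.36 0.3" --pt "0 -0.26 0.02 0 0 0.38 0.3" --pt "0 -0.26 0.02 0 0 0.38 0.3" --pt "0 -0.26 0.02 0 0 0.38 0.3"

```text
time_s: 20.73
tcp_pos: [533.1, -32.0, 33.2]
tool_rot: [0.007, 0.824, 0.566, 0.016]
wrist_force: [5.0, 0.6, -1.8]
finger_gap: 0.346
```

Run:
```python
from h import *
arc();goal([559,-39,33],68)
rect("scene","pics/r7.png",v0=(-45,140))
```

```text
t 20.73 pos angle 67.15 r 121.5 z 33.2 tool yaw 68.95 F tool [2.3 4.3 1.9] gap 0.346
t 20.73 tcp [533.1 -32.   33.2] F [ 5.   0.6 -1.8] gap 0.346
shift units [0.14 1.33 0.05] turn [ 0.29 -0.2   0.16]
```

View pics/r7.png

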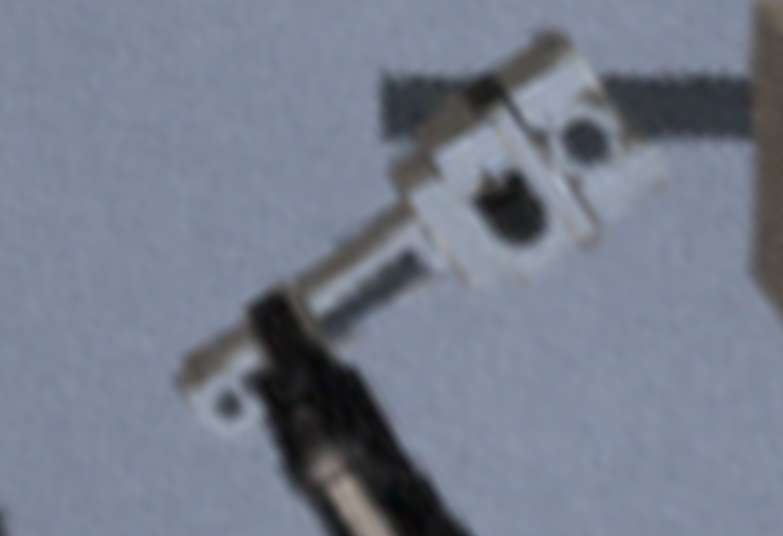

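Request:
apply_moves --pt "0 -0.26 0.02 0.1 -0.07 0.3 0.3" --pt "0 -0.26 0.02 0.1 -0.07 0.33 0.3" --pt "0 -0.2 0.02 0.1 -0.07 0.3 0.3"

```text
time_s: 21.03
tcp_pos: [521.5, -26.6, 33.9]
tool_rot: [0.001, 0.851, 0.525, 0.002]
wrist_force: [6.4, -0.1, -2.2]
finger_gap: 0.346
```

Run:
```python
from h import *
arc();goal([559,-39,33],61)
```

```text
t 21.03 pos angle 61.11 r 121.7 z 33.9 tool yaw 63.39 F tool [2.8 5.7 2.2] gap 0.346
t 21.03 tcp [521.5 -26.6  33.9] F [ 6.4 -0.1 -2.2] gap 0.346
shift units [0.29 1.95 0.05] turn [ 0.04 -0.02  0.42]
```

Request:
apply_moves --pt "0 -0.14 0.03 0 0 0.2 0.3" --pt "0 -0.14 0.02 0 0 0.15 0.3"

```text
time_s: 21.2
tcp_pos: [518.0, -24.5, 33.8]
tool_rot: [0.003, 0.86, 0.51, 0.003]
wrist_force: [5.5, -2.0, -2.3]
finger_gap: 0.351
```

Run:
```python
from h import *
arc()
```

```text
t 21.2 pos angle 59.15 r 121.6 z 33.8 tool yaw 61.3 F tool [0.9 5.8 2.3] gap 0.351
```

Request:
apply_moves --pt "0 -0.12 0.02 0 0 0.1 0.3" --pt "0 -0.09 0.01 0 0 0 0.3"

```text
time_s: 21.37
tcp_pos: [515.0, -22.9, 33.8]
tool_rot: [0.004, 0.863, 0.505, 0.004]
wrist_force: [3.7, -1.3, -1.9]
finger_gap: 0.353
```

Run:
```python
from h import *
arc()
```

```text
t 21.37 pos angle 57.56 r 121.8 z 33.8 tool yaw 60.68 F tool [0.6 3.8 2. ] gap 0.353
```

Request:
apply_moves --pt "0 0.15 0 0 0 0 0.3" --pt "0 0.08 0 0 0 0 0.3" --pt "0 0 -0.3 0 0 0 0.3" --pt "0 0 -0.8 0 0 0 0.3" --pt "0 0 -1 0 0 0 0.3" --pt "0 0 -1 0 0 0 0.3" --pt "-0.5 0 -1 0 0 0 0.3" --pt "-1 0 -0.5 0 0 0 0.3"

```text
time_s: 22.03
tcp_pos: [499.4, -49.8, 127.1]
tool_rot: [-0.001, 0.862, 0.507, -0.001]
wrist_force: [0.9, -0.1, 0.5]
finger_gap: 0.35
```

Run:
```python
from h import *
arc()
```

```text
t 22.03 pos angle 58.04 r 152.9 z 127.1 tool yaw 60.97 F tool [ 0.4  0.8 -0.5] gap 0.35
```

Request:
apply_moves --pt "-1 1 -0.3 0 0 0 0.3" --pt "-1 1 0 0 0 0 0.3" --pt "-1 1 0 0 0 0 0.3" --pt "-1 1 0 0 0 0 0.3" --pt "-1 1 0 0 0 0 0.3" --pt "-1 1 0 0 0 0 0.3" --pt "0 0 0 0 0 0 0.3" --pt "0 0 0 0 0 0 0.3"

```text
time_s: 22.7
tcp_pos: [545.7, -222.3, 141.1]
tool_rot: [-0.0, 0.861, 0.508, -0.0]
wrist_force: [0.5, 0.9, 0.7]
finger_gap: 0.349
```

Run:
```python
from h import *
arc();goal([580,80,100],61)
for nm in ("scene","top"):
    c=manip.camera(nm);cv2.imwrite(f"pics/{nm}_end.png",c["color"])
rect("scene","pics/r8.png",v0=(-45,140));rect("top","pics/r8t.png",v0=(-45,140))
```

```text
t 22.7 pos angle 83.47 r 304.2 z 141.1 tool yaw 61.11 F tool [ 1.   0.  -0.7] gap 0.349
t 22.7 tcp [ 545.7 -222.3  141.1] F [0.5 0.9 0.7] gap 0.349
shift units [14.06 -5.8   2.06] turn [-0.   -0.    0.02]
```

View pics/r8.png

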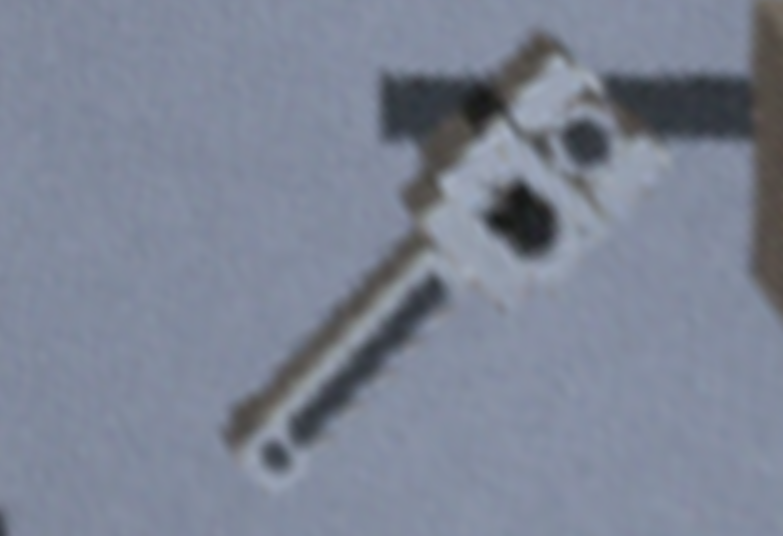

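View pics/r8t.png

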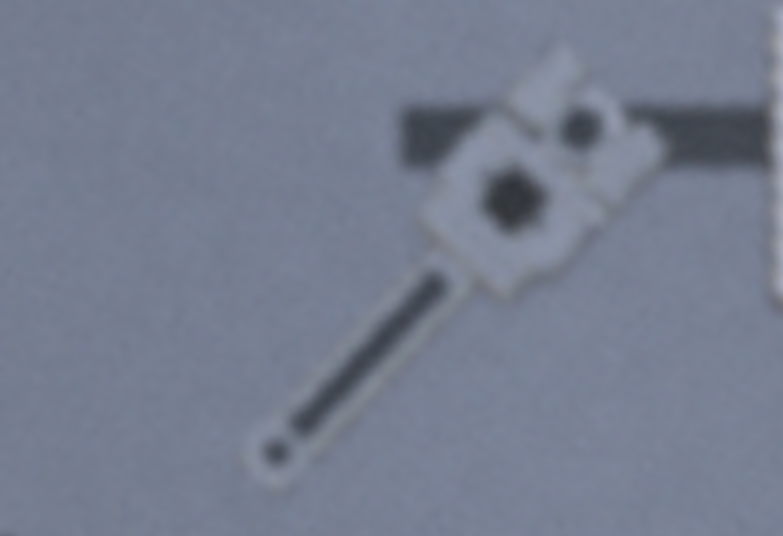

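View pics/scene_end.png

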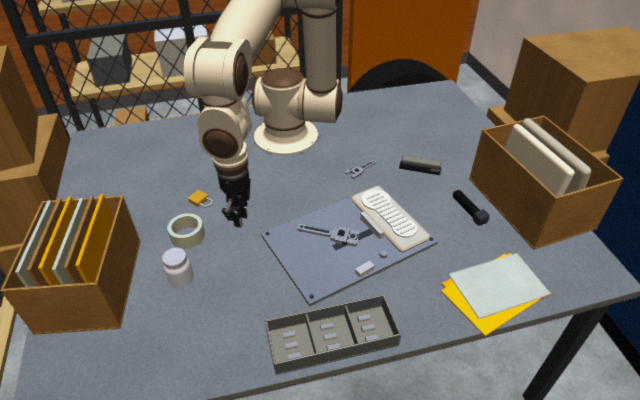

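Run:
```python
from h import *
print(manip.finish_job())
```

```text
the job is handed in; nothing more can be done
None
```

The job is done and handed in at about 23 s of the 72 s allowed. No verdict was reported.

- **Pushed home:** I gripped the handle, took out about 2.4° of skew and slid the wrench about 8.7 mm until it stopped against the nut at about 16 N. In the top picture the handle hole then stayed the same distance from the stud (444 px before the swing, 445 px after).
- **Jaw snug:** I rolled the worm with three light strokes. The first two and most of the third rolled at about 7–8 N along the surface. Late in the third stroke, and in a fourth done only to check, the fingertip slipped at roughly the full friction (14.5 N along the surface at 16.6 N press). That is the stall on the nut. The highest press I read was 19 N, well under the 45 N limit.
- **Swing:** I pushed the handle clockwise by 45.4°, or 0.79 rad, worked out from the tool's positions. The top camera gave about 45.3°. The slot's slope in the last pictures read 45.7–46.0°, within about half a degree of the other two.
- **Left as asked:** The hand was lifted clear, with the force reading about zero. The wrench is snug on the nut, and the other things look unmoved in the last full picture. I checked them only by eye, not by measurement.

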